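# Push a casting out of its mould on the hand-cranked ejector stand and lay it to dry

### The arm

A 6-joint arm with a two-finger parallel gripper is mounted at the origin on the work surface. World frame = base frame: x ahead of the robot, y to its left, z up, the work surface at z = 0. Lengths are in m, angles in rad, forces in N, time in s.
With the tool pointing down it reaches from about 0.35 to 0.85 m from the base axis. Payload 8.1 kg.
Tool frame: the origin (TCP) lies on the mounting face of the last link; the fingertips stand 186 mm ahead of it and the grasp point (between the pads) lies 167 mm ahead of it; z points along the fingers, y is the line along which they close (so a half turn about z gives the same grasp; the last joint's range is limited). The gripper opens to 93 mm and grips with 3 to 60 N. Pads are 15 mm wide; open, the fingers measure 128 mm over their backs; the gripper's body (75 mm by 188 mm) begins 65 mm behind the grasp point.
Start: joints at [-1.343, 0.13, 1.488, -0, 1.523, -0.085], TCP at [0.185, -0.571, 0.405] pointing down, gripper open.
Joint ranges: [-2.96, 2.96], [-0.89, 2.26], [0.02, 2.5], [-1.34, 4.48], [0, 2.73], [-2.66, 2.66]. Speed limits (rad/s): [2.39, 2.39, 2.79, 3.14, 3.14, 3.14].

### API

Orientations are given as a rotation vector (axis times angle).
In Python, from plant import read_state, read_camera, camera_params, close_job gives the robot as it stands. The module is installed in compiled form; this text tells all that it offers.
- The arm moves only by the tool servo_tool, never from a script. Its argument "increments" is a list of rows, each an object with "slide": the shift along the tool's x, y, z in mm, a list of three; "dr": the turn, a rotation vector about the tool's x, y, z in rad, a list of three; "jaw": the closure, from 0 (fully open) to 1 (shut). In form: [{"slide": [x, y, z], "dr": [ax, ay, az], "jaw": jaw}, ...]. A call has 1 to 20 rows; each row is the pose to reach, as a shift and turn from the pose commanded when the call began, along the tool's axes at that moment; what a row does not reach only later rows make up. A row lasts 1/10 s, in which the tool goes at most 50 mm and 8.59 degrees, less where a joint would pass 70% of its speed; a pose out of reach is approached as far as the arm can. A call with a gripper value outside its range is refused whole. The fingers move at their own pace and stop on an object; "force" is the grip in N (left out, the last holds). Time passes only in rows, so rows that repeat a pose let the fingers close. It gives the time, the measured TCP pose, the force, the opening and the grip force at its end, in the units of the state.
- read_state(): the state, without advancing time (a new reading comes with each control period).
- read_camera(name): name is "scene" or "side" or "wrist"; returns (picture, depth): 384x512x3 uint8, red, green, blue; 384x512 float32, m along the optical axis (not along the pixel's ray), 0 where there is no reading.
- camera_params(name): a dict with "fx", "fy", "cx", "cy" (pixels), "k1" (the pictures are not rectified: a ray, as slopes to the right and down, at radius r is drawn at 1 + k1 r^2 times it, then the intrinsics apply), "rvec" (rotation vector, rad) and "tvec" (3), from world to camera coordinates, as OpenCV has them. Camera axes: x right, y down, z forward; pixel columns grow to the right and rows downward; lengths in m; the calibration is good to about 2 mm. A picture is of the moment at which its call begins: read the wrist's pose just before it. camera_params takes no time and is no camera call; for the wrist camera it gives the pose at the moment of the call.
- close_job(): hands the job in; it is judged then, once.
The state is a dict: "t": time; "q": joint angles; "dq": joint speeds; "joint_torque": joint torques, N m; "tool_pos": TCP position; "orientation": TCP orientation; "force": force on the tool from outside, world axes, zero at the start; "wrist_torque": the same for the moment, N m; "opening": finger opening in m; "gripper_force": force on a finger pad.
Only numpy, scipy, OpenCV 4.12 (cv2) and the standard library are available. Lean on these libraries where they do the work, as an engineer would, in place of code of your own. Each camera call takes 0.05 s, during which the arm holds its last target. There are 200 camera calls.

### The job

Crank the demoulding stand, handle up from the near side and over the top, feeling the load through the handle without forcing it, until the roller rests on the cam's flat dwell and the ejector stays fully up when you let go. Then take the casting gently out of the mould and lay it flat in the middle of the release paper on the free cork pad of the drying board. Do not drop the casting, leave the ejector up, and leave everything else where it is.

Things in the scene. Friction and masses are not known exactly. Their poses are not given: they have to be found in the camera images.
- stand: Fixed demoulding stand: green base 160 x 140 mm, two aluminium side plates, deck, and on it a pinkish mould 112 x 112 mm, top 182 mm above the table, with a 63 mm square cavity in its middle. Origin: centre of its underside, on the table. x points away from the robot at yaw 0, y along the camshaft to the crank side, z up. Shaft axis 95 mm up. It does not move.
- crank: Dark crank arm with counterweight, clamped on the camshaft at the stand's +y side, at a different angle to the cam each time, so the handle's angle does not tell where the dwell is. Origin on the shaft axis, 76 mm from the stand's middle; x from the shaft to the handle pin (60 mm away), y along the shaft. The handle starts on the robot's side, from 50 deg below to 43 deg above level.
- handle_mid (a point): Middle of the red revolving handle: hollow plastic, 23 mm diameter, 80 mm long, level, along the shaft (stand's y). It spins freely, so the gripper need not turn. The pin runs 60 mm from the shaft axis; this point is 124 mm from the stand's middle, 68 mm clear of the mould's side. Hold it with 25 N per finger or less.
- ejector_top (a point): Middle of the top of the steel ejector plate (56 mm square) under the casting: 150 mm above the table when down, 172 mm up. Cranked, it takes 0.1 to 0.5 rad of idle turn, 1.45 rad of rise (handle load growing from 5 to 12 N), 0.42 rad of dwell (1 to 2 N). Let go on the rise, springs turn it back down; past the dwell it falls. A stop blocks the other way round.
- casting_center (a point): Centre of the yellow-green casting, a rigid block 60 x 60 x 32 mm, 0.10 to 0.18 kg, edges along the stand's x and y, half-way up. At first it lies in the mould with its top flush; with the ejector up its upper 22 mm stand clear of the mould and can be gripped by the fingertips on any two opposite sides. Grip it with 20 N per finger or less.
- casting: The same casting; origin at the centre of its underside, z up.
- drying_board: Fixed plywood drying board 125 x 345 mm with three cork pads (92 mm square, 110 mm apart in a row along the board's y); pad tops are 26 mm above the table. Origin: centre of its underside.
- free_place: White release paper 76 mm square on the one free cork pad. Origin: its centre, at the pad's top, 26 mm above the table. Neighbouring castings, 32 mm tall, stand 110 mm away from centre to centre.
- done_left: Finished cream casting 60 x 60 x 32 mm on a pad of the board; leave it. Origin: centre of its underside.
- done_right: Finished pink casting 60 x 60 x 32 mm on a pad of the board; leave it. Origin: centre of its underside.
- pigment_bottle: Red bottle, 48 mm diameter, 140 mm tall, behind the board; leave it. Origin: centre of its underside.
- spray_bottle: Clear spray bottle with white head, 48 mm diameter, 153 mm tall, behind the work; leave it. Origin: centre of its underside.
- jug: Pale jug with handle, 96 mm diameter, 125 mm tall, behind the stand; leave it. Origin: centre of its underside.
- mixing_cup: Small cup, 60 mm diameter, 55 mm tall, near the robot; leave it. Origin: centre of its underside.
- syringe: White syringe lying near the robot, 165 mm long, 34 mm wide; leave it. Origin: under the middle of its barrel.
- spatula: Spatula, 200 mm long, lying behind the board; leave it.
Things that resemble listed ones, but are neither listed nor needed, are in the scene too. Leave any black look-alike of the casting alone.

How it is judged:
By the outcome, as a careful person would: the job done as asked, in the order asked, and still so for the second after the job is handed in, with the robot touching nothing.
It also fails if it takes over 72 s, if anything falls off the work surface, if the arm or the gripper's body presses on something with over 40 N, if the wrist force passes 120 N, or if a joint passes its speed limit or range.

## Working session

There is one attempt and no reset: what is moved stays moved. The work goes in short steps, Python scripts to look and compute and a tool call to move; the robot and the scene stay as the last step left them, time stands still between calls to the robot, and variables do not carry over. Pictures are saved under pics/ and viewed, at most 10 in all, crops included, and the job is handed in when it is done.

Besides the shell and the picture viewer there is one more tool, called as name([rows], argument=value, ...), one row to a line, values as JSON. servo_tool: Moves the arm, as the interface text tells. Its arguments: {"type":"object","properties":{"increments":{"type":"array"},"force":{"type":"number"}},"required":["increments"]}

```bash
mkdir -p pics; cat > h.py <<'E'
import numpy as np, cv2
from plant import *
def R(v): return cv2.Rodrigues(np.array(v,float))[0]
def shot(n,f=None):
    p=camera_params(n); im,d=read_camera(n)
    if f: cv2.imwrite('pics/'+f,im[:,:,::-1])
    return im,d,p
def rays(p,uv):
    uv=np.atleast_2d(np.array(uv,float))
    K=np.array([[p['fx'],0,p['cx']],[0,p['fy'],p['cy']],[0,0,1]])
    s=cv2.undistortPoints(uv[:,None],K,np.array([p['k1'],0,0,0,0.]))[:,0]
    Rm=R(p['rvec']); o=-Rm.T@np.array(p['tvec'])
    return o,np.c_[s,np.ones(len(s))]@Rm
def plane(p,uv,z):
    o,d=rays(p,uv); return o+d*((z-o[2])/d[:,2])[:,None]
def cloud(d,p):
    v,u=np.mgrid[:d.shape[0],:d.shape[1]]
    o,r=rays(p,np.c_[u.ravel(),v.ravel()])
    return (o+r*d.ravel()[:,None]).reshape(*d.shape,3)
def st():
    s=read_state(); return s
E
python3 - <<'E'
from h import *
a=[shot(n) for n in('scene','side')]
for n,x in zip(('scene','side'),a):
    cv2.imwrite(f'pics/{n}0.png',cv2.resize(x[0][:,:,::-1],(800,600)))
    np.savez(n+'0.npz',im=x[0],d=x[1])
    print(n,{k:np.round(v,3) for k,v in x[2].items()})
s=read_state();print(s)
E
```

```text
scene {'fx': np.float64(416.414), 'fy': np.float64(416.414), 'cx': np.float64(251.995), 'cy': np.float64(181.128), 'k1': np.float64(-0.145), 'rvec': array([ 0.984,  2.482, -1.044]), 'tvec': array([ 0.408, -0.201,  1.532])}
side {'fx': np.float64(346.853), 'fy': np.float64(346.853), 'cx': np.float64(259.986), 'cy': np.float64(195.545), 'k1': np.float64(0.007), 'rvec': array([ 0.581, -2.712,  1.078]), 'tvec': array([0.542, 0.229, 0.83 ])}
{'t': 0.1, 'q': array([-1.34340007e+00,  1.31055045e-01,  1.48916416e+00, -1.54411187e-05,
        1.52301522e+00, -8.53903128e-02]), 'dq': array([-0.00010234, -0.0017005 , -0.00287139, -0.00163223, -0.0002326 ,
       -0.00116746]), 'joint_torque': array([ 9.37016775e-04, -5.61346507e+01, -4.93094945e+01,  7.70480884e-02,
        2.91757530e-02, -8.67547851e-05]), 'tool_pos': array([ 0.18460317, -0.57067479,  0.4038138 ]), 'orientation': array([-3.10163425e+00, -4.89069829e-01,  2.07012327e-04]), 'force': array([-0.31503098, -0.2672491 , -0.32495593]), 'wrist_torque': array([-0.00840532, -0.02382723,  0.04945925]), 'gripper_force': 0.0, 'opening': 0.09293670219404226}
```

View pics/scene0.png

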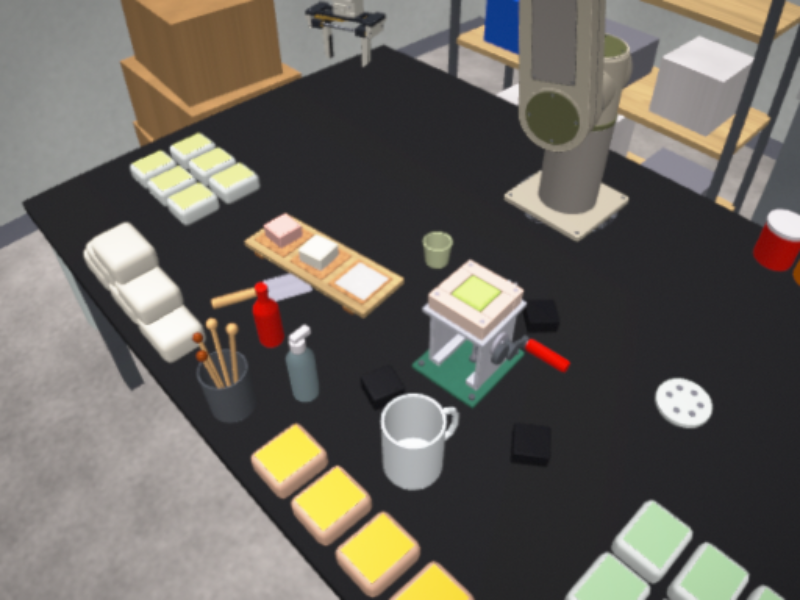

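View pics/side0.png

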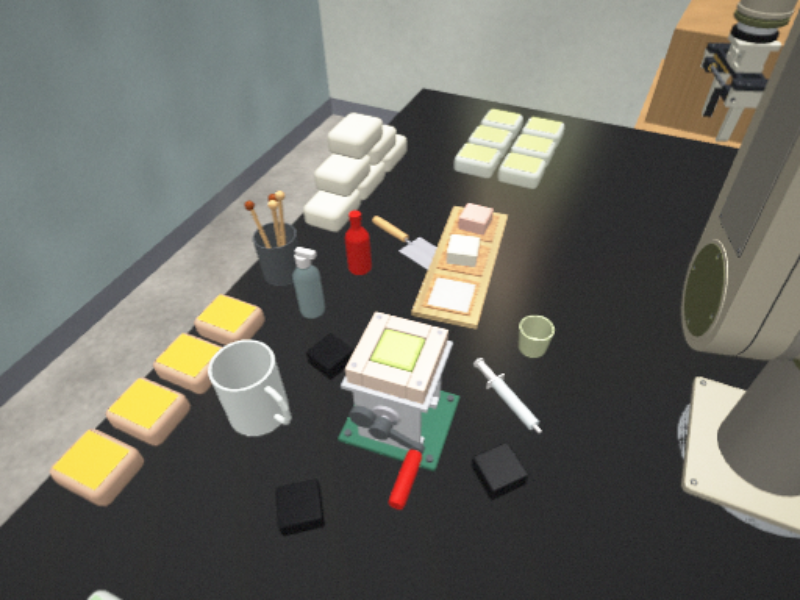

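The scene view (800x600) shows the casting at (476,292), the handle at (547,355) and the paper at (362,282). In the side view the casting is at (400,350), the handle at (405,480) and the paper at (452,296). The free pad is the one nearest the stand. Next I measure these with colour masks.

```bash
cat >> h.py <<'E'
def mask(im,lo,hi,roi):
    h=cv2.cvtColor(im,cv2.COLOR_RGB2HSV); m=cv2.inRange(h,np.array(lo),np.array(hi))
    r=np.zeros_like(m); x0,y0,x1,y1=roi; r[y0:y1,x0:x1]=m[y0:y1,x0:x1]
    c,_=cv2.findContours(r,cv2.RETR_EXTERNAL,cv2.CHAIN_APPROX_NONE)
    c=max(c,key=cv2.contourArea); o=np.zeros_like(m); cv2.drawContours(o,[c],-1,255,-1); return o,c
def cen(m): 
    M=cv2.moments(m,True); return M['m10']/M['m00'],M['m01']/M['m00']
def tri(pa,ua,pb,ub):
    oa,da=rays(pa,ua);ob,db=rays(pb,ub);da=da[0];db=db[0]
    s=np.linalg.lstsq(np.c_[da,-db],ob-oa,rcond=None)[0]
    A=oa+s[0]*da;B=ob+s[1]*db; return (A+B)/2,np.linalg.norm(A-B)
def square(p,c,z):
    P=plane(p,c[:,0],z)[:,:2]
    (x,y),wh,a=cv2.minAreaRect((P*1000).astype(np.float32)); return np.round([x,y,*wh,a],1)
E
cat > m.py <<'E'
from h import *
roi={'scene':{'cast':(280,165,340,205),'pap':(200,160,260,200),'han':(325,210,375,245)},
 'side':{'cast':(230,205,280,245),'pap':(265,170,310,205),'han':(240,280,280,335)}}
col={'cast':((25,70,80),(45,255,255)),'pap':((0,0,170),(180,45,255)),'han':((0,150,60),(10,255,255))}
z={'cast':.182,'pap':.026}
C={}
for n in('scene','side'):
    f=np.load(n+'0.npz');im,d=f['im'],f['d'];p=camera_params(n);W=cloud(d,p)
    for k in col:
        m,c=mask(im,*col[k],roi[n][k]); C[n,k]=cen(m)
        e=cv2.erode(m,np.ones((3,3)));q=W[(e>0)&(d>0)]
        print(n,k,np.round(C[n,k],1),(m>0).sum(),'med',np.round(np.median(q,0),4))
        if k in z: print('  sq',square(p,c,z[k]))
        else:
            mu=q.mean(0);u,s,v=np.linalg.svd(q-mu);t=(q-mu)@v[0]; print('  axis',v[0].round(3),'ends',(mu+v[0]*t.min()).round(3),(mu+v[0]*t.max()).round(3))
for k in col:
    X,r=tri(camera_params('scene'),C['scene',k],camera_params('side'),C['side',k]);print(k,'tri',X.round(4),r.round(4))
E
python3 m.py
```

```text
scene cast [304.4 187.1] 403 med [0.533  0.172  0.1815]
  sq [532.6 171.4  60.3  60.8   5.2]
scene pap [231.  179.5] 414 med [ 0.5497 -0.1041  0.025 ]
  sq [ 550.3 -104.1   76.1   76.4    8.2]
scene han [350.1 227.2] 275 med [0.4728 0.2927 0.0765]
  axis [ 0.08  -0.997 -0.002] ends [0.469 0.33  0.076] [0.475 0.254 0.076]
side cast [254.2 223.6] 628 med [0.5288 0.1707 0.1837]
  sq [529.8 168.3  60.8  60.9   5. ]
side pap [288.8 188.2] 465 med [ 0.548  -0.1055  0.0282]
  sq [ 549.3 -109.2   76.2   76.5    7.9]
side han [258.9 306.8] 414 med [0.4635 0.2936 0.0797]
  axis [-0.077  0.997 -0.015] ends [0.467 0.249 0.08 ] [0.461 0.328 0.079]
cast tri [0.5303 0.1686 0.179 ] 0.0023
pap tri [ 0.549  -0.1071  0.0242] 0.0037
han tri [0.4659 0.2887 0.0677] 0.0012
```

servo_tool([
  {"slide":[414,-256,-46],"dr":[0,0,-0.65],"jaw":0},
  {"slide":[414,-256,-46],"dr":[0,0,-0.65],"jaw":0},
  {"slide":[414,-256,-46],"dr":[0,0,-0.65],"jaw":0},
  {"slide":[414,-256,-46],"dr":[0,0,-0.65],"jaw":0},
  {"slide":[414,-256,-46],"dr":[0,0,-0.65],"jaw":0},
  {"slide":[414,-256,-46],"dr":[0,0,-0.65],"jaw":0},
  {"slide":[414,-256,-46],"dr":[0,0,-0.65],"jaw":0},
  {"slide":[414,-256,-46],"dr":[0,0,-0.65],"jaw":0},
  {"slide":[414,-256,-46],"dr":[0,0,-0.65],"jaw":0},
  {"slide":[540,-709,-46],"dr":[0,0,-1.344],"jaw":0},
  {"slide":[540,-709,-46],"dr":[0,0,-1.344],"jaw":0},
  {"slide":[540,-709,-46],"dr":[0,0,-1.344],"jaw":0},
  {"slide":[540,-709,-46],"dr":[0,0,-1.344],"jaw":0},
  {"slide":[540,-709,-46],"dr":[0,0,-1.344],"jaw":0},
  {"slide":[540,-709,-46],"dr":[0,0,-1.344],"jaw":0},
  {"slide":[540,-709,-46],"dr":[0,0,-1.344],"jaw":0},
  {"slide":[540,-709,-46],"dr":[0,0,-1.344],"jaw":0},
  {"slide":[540,-709,-46],"dr":[0,0,-1.344],"jaw":0},
  {"slide":[540,-709,-46],"dr":[0,0,-1.344],"jaw":0},
  {"slide":[540,-709,-46],"dr":[0,0,-1.344],"jaw":0},
])

```text
t: 2.1
tool_pos: [0.4791, 0.2749, 0.4496]
orientation: [-2.116, -2.319, 0.001]
force: [-0.5, -0.7, -0.9]
opening: 0.093
gripper_force: 0.0
```

```bash
python3 - <<'E'
from h import *
s=read_state();print(s['t'],s['tool_pos'],R(s['orientation']).round(3).tolist(),s['q'].round(2),s['force'])
im,d,p=shot('wrist');np.savez('w1.npz',im=im,d=d,**p)
cv2.imwrite('pics/w1.png',cv2.resize(im[:,:,::-1],(800,600)))
E
```

```text
2.1 [0.47908422 0.27488461 0.44964998] [[-0.092, 0.996, -0.002], [0.996, 0.092, 0.001], [0.001, -0.002, -1.0]] [ 0.43 -0.01  1.56  0.    1.6   0.34] [-0.51616469 -0.69116913 -0.94334425]
```

View pics/w1.png

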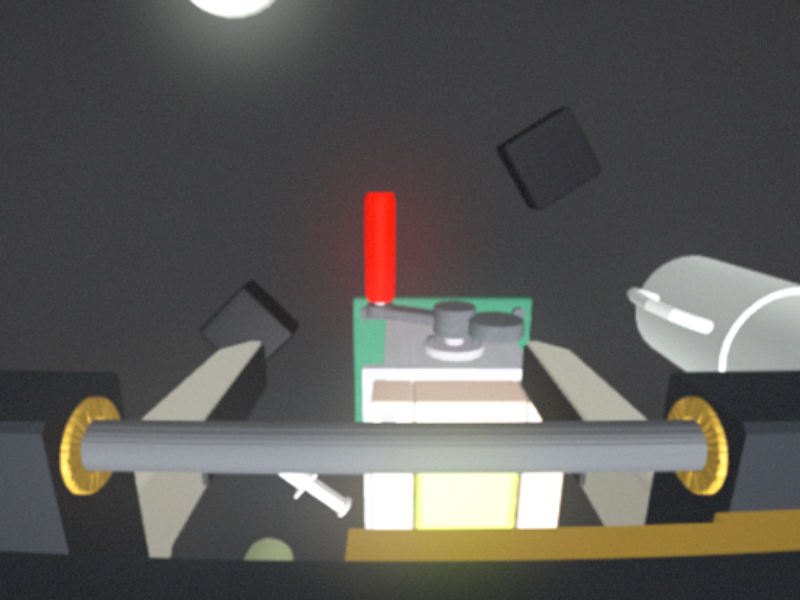

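The wrist view shows the red handle at (380,247), upright in the picture and so lined up with the jaws. The hub is at (454,318), and the mould is partly hidden by the gripper.

```bash
python3 - <<'E'
from h import *
f=np.load('w1.npz');im,d=f['im'],f['d'];p={k:f[k] for k in('fx','fy','cx','cy','k1','rvec','tvec')}
W=cloud(d,p)
m,c=mask(im,(0,150,60),(10,255,255),(200,100,300,210))
q=W[(cv2.erode(m,np.ones((3,3)))>0)&(d>0)];print('han surf med',np.median(q,0).round(4))
P=plane(p,c[:,0],.068);r=cv2.minAreaRect((P[:,:2]*1000).astype(np.float32));print(r)
ps=camera_params('scene');g=np.load('scene0.npz');ms,_=mask(g['im'],(0,150,60),(10,255,255),(325,210,375,245))
pd=camera_params('side');g2=np.load('side0.npz');md,_=mask(g2['im'],(0,150,60),(10,255,255),(240,280,280,335))
print(tri(p,cen(m),ps,cen(ms)),tri(p,cen(m),pd,cen(md)))
# bottles and hub
for n,g in(('scene',g),('side',g2)):
    Wc=cloud(g['d'],camera_params(n)); rr={'scene':(155,185,185,225),'side':(215,130,245,180)}[n]
    mm,_=mask(g['im'],(0,150,60),(10,255,255),rr); q=Wc[(mm>0)&(g['d']>0)]; print('red bottle',np.median(q,0).round(3))
    rr={'scene':(183,225,203,255),'side':(188,170,208,203)}[n]; q=Wc[rr[1]:rr[3],rr[0]:rr[2]].reshape(-1,3);print('spray',np.median(q,0).round(3))
print('hub',W[int(318*.64)-8:int(318*.64)+8:3,int(454*.64)].round(4))
E
```

```text
han surf med [0.4663 0.2907 0.0779]
((466.80853271484375, 287.25677490234375), (23.612804412841797, 82.98464965820312), 4.404850006103516)
(array([0.46615527, 0.28910553, 0.06779253]), np.float64(0.00045529359857327873)) (array([0.46593051, 0.28880551, 0.06897351]), np.float64(0.0008103549681704973))
red bottle [ 0.769 -0.109  0.069]
spray [0.8   0.032 0.064]
red bottle [ 0.752 -0.113  0.071]
spray [0.78  0.028 0.054]
hub [[0.522  0.2559 0.0953]
 [0.5207 0.2557 0.1069]
 [0.5206 0.2532 0.1098]
 [0.521  0.2501 0.1104]
 [0.5214 0.2467 0.1102]
 [0.5218 0.2434 0.1103]]
```

servo_tool([
  {"slide":[25,-12,60],"dr":[0,0,0],"jaw":0.35},
  {"slide":[25,-12,100],"dr":[0,0,0],"jaw":0.35},
  {"slide":[25,-12,130],"dr":[0,0,0],"jaw":0.35},
  {"slide":[25,-12,155],"dr":[0,0,0],"jaw":0.35},
  {"slide":[25,-12,180],"dr":[0,0,0],"jaw":0.35},
  {"slide":[25,-12,200],"dr":[0,0,0],"jaw":0.35},
  {"slide":[25,-12,214],"dr":[0,0,0],"jaw":0.35},
  {"slide":[25,-12,214],"dr":[0,0,0],"jaw":0.35},
  {"slide":[25,-12,214],"dr":[0,0,0],"jaw":0.35},
])

```text
t: 3.05
tool_pos: [0.4665, 0.2933, 0.2373]
orientation: [2.125, 2.314, 0.0]
force: [0.5, 1.0, 0.3]
opening: 0.0607
gripper_force: 0.0
```

servo_tool([
  {"slide":[5.5,-1,2],"dr":[0,0,0],"jaw":0.35},
  {"slide":[5.5,-1,2],"dr":[0,0,0],"jaw":1},
  {"slide":[5.5,-1,2],"dr":[0,0,0],"jaw":1},
  {"slide":[5.5,-1,2],"dr":[0,0,0],"jaw":1},
  {"slide":[5.5,-1,2],"dr":[0,0,0],"jaw":1},
  {"slide":[5.5,-1,2],"dr":[0,0,0],"jaw":1},
  {"slide":[5.5,-1,2],"dr":[0,0,0],"jaw":1},
  {"slide":[5.5,-1,2],"dr":[0,0,0],"jaw":1},
], force=15)

```text
t: 3.85
tool_pos: [0.4651, 0.2992, 0.2351]
orientation: [2.124, 2.314, 0.002]
force: [3.7, 0.5, 1.0]
opening: 0.0226
gripper_force: 15.0
```

```bash
python3 - <<'E'
from h import *
s=read_state();print(s['t'],s['tool_pos'],R(s['orientation']).round(4).tolist(),s['force'],s['wrist_torque'],s['opening'],s['gripper_force'])
T=s['tool_pos'];Rm=R(s['orientation'])
g=T+Rm@[0,0,.167];print('grasp',g)
E
```

```text
3.85 [0.46514465 0.29917329 0.23513075] [[-0.0857, 0.9963, 0.0013], [0.9963, 0.0857, 0.0004], [0.0003, 0.0013, -1.0]] [3.73001516 0.53058334 1.04808696] [-0.13603097 -0.59793022 -0.06338586] 0.02260601816366236 14.976523295044899
grasp [0.46535969 0.29924172 0.0681309 ]
```

servo_tool([
  {"slide":[0,-1.3,-2.8],"dr":[0,0,0],"jaw":1},
  {"slide":[0,-2.4,-5.5],"dr":[0,0,0],"jaw":1},
  {"slide":[0,-3.4,-8.4],"dr":[0,0,0],"jaw":1},
  {"slide":[0,-4.3,-11.2],"dr":[0,0,0],"jaw":1},
  {"slide":[0,-5.0,-14.1],"dr":[0,0,0],"jaw":1},
  {"slide":[0,-5.6,-17.1],"dr":[0,0,0],"jaw":1},
  {"slide":[0,-5.6,-17.1],"dr":[0,0,0],"jaw":1},
])

```text
t: 4.55
tool_pos: [0.4594, 0.2987, 0.2528]
orientation: [2.123, 2.314, 0.002]
force: [4.5, -1.0, 2.2]
opening: 0.0225
gripper_force: 15.0
```

servo_tool([
  {"slide":[0,0,-3],"dr":[0,0,0],"jaw":1},
  {"slide":[0,0.2,-6],"dr":[0,0,0],"jaw":1},
  {"slide":[0,0.2,-9],"dr":[0,0,0],"jaw":1},
  {"slide":[0,0.2,-12],"dr":[0,0,0],"jaw":1},
  {"slide":[0,0.4,-15],"dr":[0,0,0],"jaw":1},
  {"slide":[0,0.7,-18],"dr":[0,0,0],"jaw":1},
  {"slide":[0,1.2,-20.9],"dr":[0,0,0],"jaw":1},
  {"slide":[0,1.8,-23.8],"dr":[0,0,0],"jaw":1},
  {"slide":[0,1.8,-23.8],"dr":[0,0,0],"jaw":1},
])

```text
t: 5.45
tool_pos: [0.4607, 0.2988, 0.2757]
orientation: [-2.124, -2.315, 0.001]
force: [1.1, 0.2, -6.0]
opening: 0.0225
gripper_force: 15.0
```

servo_tool([
  {"slide":[0,0.8,-2.9],"dr":[0,0,0],"jaw":1},
  {"slide":[0,1.7,-5.8],"dr":[0,0,0],"jaw":1},
  {"slide":[0,2.7,-8.6],"dr":[0,0,0],"jaw":1},
  {"slide":[0,3.9,-11.3],"dr":[0,0,0],"jaw":1},
  {"slide":[0,5.3,-14.0],"dr":[0,0,0],"jaw":1},
  {"slide":[0,6.7,-16.6],"dr":[0,0,0],"jaw":1},
  {"slide":[0,8.3,-19.2],"dr":[0,0,0],"jaw":1},
  {"slide":[0,10.0,-21.6],"dr":[0,0,0],"jaw":1},
  {"slide":[0,10.0,-21.6],"dr":[0,0,0],"jaw":1},
])

```text
t: 6.35
tool_pos: [0.4709, 0.2997, 0.2976]
orientation: [-2.124, -2.315, 0.0]
force: [-5.5, 0.9, -7.2]
opening: 0.0223
gripper_force: 15.0
```

```bash
python3 - <<'E'
from h import *
W0=np.load('w1.npz')
for n,r,rc in(('side',(230,260,330,335),(230,195,280,245)),):
    im,d,p=shot(n);W=cloud(d,p)
    try:
        m,c=mask(im,(0,150,60),(10,255,255),(200,230,330,340)); q=W[(m>0)&(d>0)];print('red',np.median(q,0).round(4),cen(m))
    except Exception as e: print(e)
    m,c=mask(im,(25,70,80),(45,255,255),rc);q=W[(cv2.erode(m,np.ones((3,3)))>0)&(d>0)];print('cast z',np.median(q,0).round(4),len(q))
    cv2.imwrite('pics/s2.png',im[150:342,180:436,::-1].repeat(3,0).repeat(3,1))
E
```

```text
red [0.4666 0.3185 0.1406] (251.59217877094972, 302.6927374301676)
cast z [0.4372 0.3576 0.4771] 762
```

View pics/s2.png

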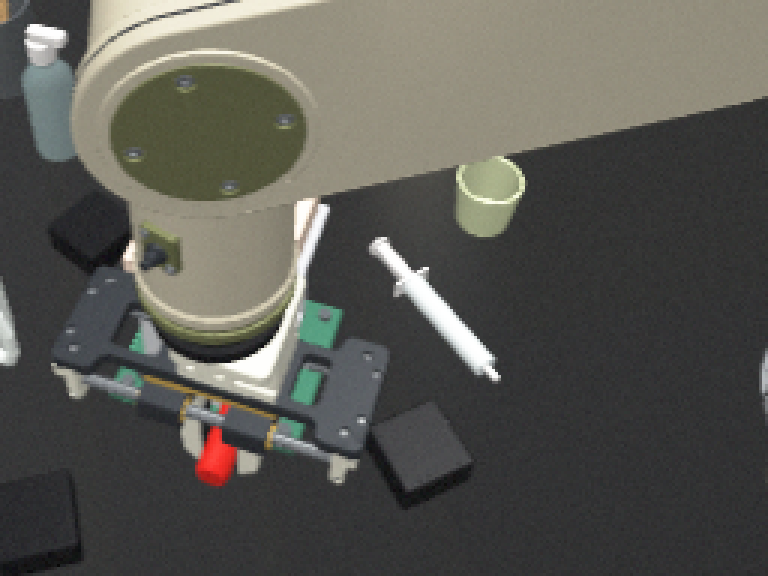

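The gripper holds the red handle cleanly, with crop pixels at (215,460). The load reads about 9 N tangential and close to 0 N radial, so the circle fits. I continue up the rise.

servo_tool([
  {"slide":[0,1.8,-2.4],"dr":[0,0,0],"jaw":1},
  {"slide":[0,3.8,-4.7],"dr":[0,0,0],"jaw":1},
  {"slide":[0,5.9,-6.8],"dr":[0,0,0],"jaw":1},
  {"slide":[0,8.0,-8.9],"dr":[0,0,0],"jaw":1},
  {"slide":[0,10.3,-10.9],"dr":[0,0,0],"jaw":1},
  {"slide":[0,12.7,-12.7],"dr":[0,0,0],"jaw":1},
  {"slide":[0,15.1,-14.4],"dr":[0,0,0],"jaw":1},
  {"slide":[0,17.7,-16.0],"dr":[0,0,0],"jaw":1},
  {"slide":[0,20.3,-17.5],"dr":[0,0,0],"jaw":1},
  {"slide":[0,23.0,-18.8],"dr":[0,0,0],"jaw":1},
  {"slide":[0,25.7,-20.0],"dr":[0,0,0],"jaw":1},
  {"slide":[0,28.5,-21.1],"dr":[0,0,0],"jaw":1},
  {"slide":[0,28.5,-21.1],"dr":[0,0,0],"jaw":1},
])

```text
t: 7.7
tool_pos: [0.4984, 0.3023, 0.3181]
orientation: [-2.122, -2.314, 0.004]
force: [-10.8, 0.8, -4.3]
opening: 0.0225
gripper_force: 15.0
```

```bash
cat > f.py <<'E'
from h import *
s=read_state();g=s['tool_pos']+R(s['orientation'])@[0,0,.167]
ex=np.array([.9963,.0857]);a=np.array([.5195,.2936])+.010*np.array([-.0857,.9963])+.001*ex
u=(g[:2]-a)@ex;w=g[2]-.095;ph=np.arctan2(w,-u);f=s['force'];fx=f[:2]@ex
print('t',s['t'],'phi',ph.round(3),'r',np.hypot(u,w).round(4),'load',-(fx*np.sin(ph)+f[2]*np.cos(ph)).round(2),'radial',(-fx*np.cos(ph)+f[2]*np.sin(ph)).round(2),f.round(1),s['opening'])
E
python3 f.py
```

```text
t 7.7 phi 1.2 r 0.0602 load 11.5 radial -0.13 [-10.8   0.8  -4.3] 0.022460762506654318
```

servo_tool([
  {"slide":[0,2.9,-0.9],"dr":[0,0,0],"jaw":1},
  {"slide":[0,5.8,-1.7],"dr":[0,0,0],"jaw":1},
  {"slide":[0,5.8,-1.7],"dr":[0,0,0],"jaw":1},
])

```text
t: 8.0
tool_pos: [0.5046, 0.3028, 0.3203]
orientation: [-2.123, -2.314, 0.002]
force: [-8.1, 1.2, -4.0]
opening: 0.0222
gripper_force: 15.0
```

```bash
python3 f.py
```

```text
t 8.0 phi 1.314 r 0.0603 load 8.76 radial -1.89 [-8.1  1.2 -4. ] 0.022223617173477747
```

servo_tool([
  {"slide":[0,1.5,-0.4],"dr":[0,0,0],"jaw":1},
  {"slide":[0,2.9,-0.6],"dr":[0,0,0],"jaw":1},
  {"slide":[0,2.9,-0.6],"dr":[0,0,0],"jaw":1},
])

```text
t: 8.3
tool_pos: [0.5078, 0.3031, 0.3211]
orientation: [-2.123, -2.315, 0.0]
force: [-6.5, 1.1, -3.3]
opening: 0.0226
gripper_force: 15.0
```

```bash
python3 f.py
```

```text
t 8.3 phi 1.371 r 0.0603 load 6.91 radial -2.0 [-6.5  1.1 -3.3] 0.022560375293867303
```

servo_tool([
  {"slide":[0,1.5,-0.1],"dr":[0,0,0],"jaw":1},
  {"slide":[0,3,-0.2],"dr":[0,0,0],"jaw":1},
  {"slide":[0,3,-0.2],"dr":[0,0,0],"jaw":1},
])

```text
t: 8.6
tool_pos: [0.5111, 0.3033, 0.3218]
orientation: [2.123, 2.315, 0.002]
force: [-5.5, 1.5, -3.8]
opening: 0.0223
gripper_force: 15.0
```

```bash
python3 f.py
```

```text
t 8.6 phi 1.432 r 0.0604 load 5.83 radial -3.0 [-5.5  1.5 -3.8] 0.022287952484933142
```

servo_tool([
  {"slide":[0,0,0],"dr":[0,0,0],"jaw":1},
  {"slide":[0,0,0],"dr":[0,0,0],"jaw":1},
  {"slide":[0,0,0],"dr":[0,0,0],"jaw":1},
  {"slide":[0,0,0],"dr":[0,0,0],"jaw":1},
])

```text
t: 9.0
tool_pos: [0.5111, 0.3033, 0.3217]
orientation: [2.123, 2.315, 0.002]
force: [-5.5, 0.9, -3.3]
opening: 0.0221
gripper_force: 15.0
```

```bash
python3 f.py; python3 - <<'E'
from h import *
im,d,p=shot('wrist');W=cloud(d,p)
m,c=mask(im,(25,60,80),(45,255,255),(200,260,400,384))
q=W[(cv2.erode(m,np.ones((3,3)))>0)&(d>0)];print(len(q),np.median(q,0).round(4),np.percentile(q[:,2],[5,25,75,95]).round(4))
cv2.imwrite('pics/w2.png',im[:,:,::-1])
E
```

```text
t 9.0 phi 1.431 r 0.0603 load 5.81 radial -2.53 [-5.5  0.9 -3.3] 0.02212551942540731
64 [0.5206 0.3343 0.2407] [0.2387 0.2402 0.2411 0.242 ]
```

View pics/w2.png

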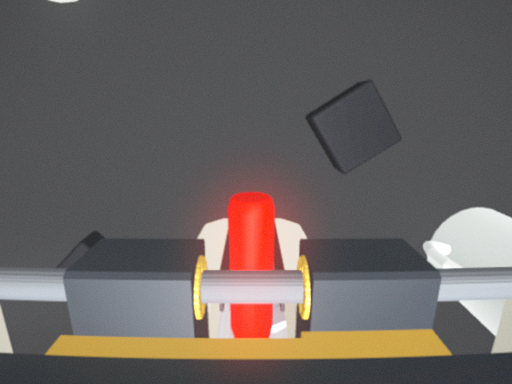

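The wrist view shows the handle held at (252,265), but the mould is hidden. I check the casting's height in the scene camera instead.

```bash
cat > cz.py <<'E'
from h import *
im,d,p=shot('scene');W=cloud(d,p)
m,c=mask(im,(25,70,80),(45,255,255),(270,150,350,210))
q=W[(cv2.erode(m,np.ones((3,3)))>0)&(d>0)];print('cast',len(q),np.median(q,0).round(4),np.percentile(q[:,2],[5,25,75,95]).round(4))
E
python3 cz.py
```

```text
cast 440 [0.5408 0.178  0.2016] [0.1896 0.1997 0.2027 0.2043]
```

servo_tool([
  {"slide":[0,1.5,0],"dr":[0,0,0],"jaw":1},
  {"slide":[0,3,0],"dr":[0,0,0],"jaw":1},
  {"slide":[0,3,0],"dr":[0,0,0],"jaw":1},
])

```text
t: 9.4
tool_pos: [0.5144, 0.3036, 0.322]
orientation: [2.123, 2.314, 0.003]
force: [-2.4, 1.6, -2.2]
opening: 0.0225
gripper_force: 15.0
```

```bash
python3 f.py
```

```text
t 9.4 phi 1.49 r 0.0602 load 2.38 radial -1.99 [-2.4  1.6 -2.2] 0.022539057548365844
```

servo_tool([
  {"slide":[0,1.5,0],"dr":[0,0,0],"jaw":1},
  {"slide":[0,3,0],"dr":[0,0,0],"jaw":1},
  {"slide":[0,4.5,0],"dr":[0,0,0],"jaw":1},
  {"slide":[0,6,0],"dr":[0,0,0],"jaw":1},
  {"slide":[0,6,0],"dr":[0,0,0],"jaw":1},
])

```text
t: 9.9
tool_pos: [0.5205, 0.3042, 0.3217]
orientation: [2.123, 2.314, 0.003]
force: [-0.7, 3.2, 1.6]
opening: 0.0225
gripper_force: 15.0
```

```bash
python3 f.py
```

```text
t 9.9 phi 1.592 r 0.0597 load 0.41 radial 1.57 [-0.7  3.2  1.6] 0.022517015319697103
```

Load is down to about 0.4 N at phi 1.59, so the roller should be well onto the dwell. I release and check.

servo_tool([
  {"slide":[0,0,0],"dr":[0,0,0],"jaw":0.6},
  {"slide":[0,0,0],"dr":[0,0,0],"jaw":0.6},
  {"slide":[0,0,0],"dr":[0,0,0],"jaw":0.5},
  {"slide":[0,0,0],"dr":[0,0,0],"jaw":0.4},
  {"slide":[0,0,0],"dr":[0,0,0],"jaw":0.4},
])

```text
t: 10.4
tool_pos: [0.5199, 0.3038, 0.3206]
orientation: [2.124, 2.315, -0.001]
force: [1.1, -0.1, 0.1]
opening: 0.0538
gripper_force: 0.0
```

```bash
python3 f.py; python3 cz.py
```

```text
t 10.4 phi 1.574 r 0.0587 load -1.06 radial 0.11 [ 1.1 -0.1  0.1] 0.0538196338681903
cast 443 [0.5404 0.1772 0.2019] [0.1906 0.1999 0.2031 0.2044]
```

servo_tool([
  {"slide":[0,0,-30],"dr":[0,0,0],"jaw":0.3},
  {"slide":[0,0,-80],"dr":[0,0,0],"jaw":0},
  {"slide":[0,0,-125],"dr":[0,0,0],"jaw":0},
  {"slide":[-40,0,-130],"dr":[0,0,0],"jaw":0},
  {"slide":[-80,-4,-130],"dr":[0,0,0],"jaw":0},
  {"slide":[-120,-7,-130],"dr":[0,0,0],"jaw":0},
  {"slide":[-160,-7,-130],"dr":[0,0,0],"jaw":0},
  {"slide":[-204,-7,-130],"dr":[0,0,0],"jaw":0},
  {"slide":[-204,-7,-130],"dr":[0,0,0],"jaw":0},
  {"slide":[-204,-7,-130],"dr":[0,0,0],"jaw":0},
])

```text
t: 11.45
tool_pos: [0.5305, 0.0992, 0.4509]
orientation: [-2.127, -2.312, -0.001]
force: [-0.3, 0.1, 0.8]
opening: 0.0927
gripper_force: 0.0
```

```bash
python3 - <<'E'
from h import *
s=read_state();print(s['t'],s['tool_pos'],R(s['orientation']).round(3).tolist())
im,d,p=shot('wrist');cv2.imwrite('pics/w3.png',im[:,:,::-1])
m,c=mask(im,(25,60,80),(45,255,255),(100,60,400,300));W=cloud(d,p)
q=W[(cv2.erode(m,np.ones((5,5)))>0)&(d>0)];zt=np.median(q[:,2]);print('wrist',cen(m),len(q),np.median(q,0).round(4))
print(square(p,c,.204))
q2=q[abs(q[:,2]-zt)<.004];P=W[(m>0)&(abs(W[...,2]-zt)<.005)];print(cv2.minAreaRect((P[:,:2]*1000).astype(np.float32)))
for n,roi in(('scene',(270,150,350,210)),('side',(230,190,285,245))):
    im2,d2,p2=shot(n);W2=cloud(d2,p2)
    m2,c2=mask(im2,(25,70,80),(45,255,255),roi);ok=(m2>0)&(abs(W2[...,2]-.204)<.004);q=W2[ok]
    print(n,len(q),np.median(q,0).round(4),'tri top',tri(p,cen(m),p2,cen(ok.astype(np.uint8))))
E
```

```text
11.45 [0.53052199 0.09922394 0.45094812] [[-0.083, 0.997, 0.0], [0.997, 0.083, 0.0], [0.0, 0.0, -1.0]]
wrist (260.7306736609608, 107.06736609607951) 6532 [0.5305 0.1701 0.2037]
[530.7 169.2  59.2  58.8   4.8]
((530.876220703125, 169.27288818359375), (60.2547721862793, 60.097476959228516), 4.820998668670654)
scene 375 [0.5341 0.1726 0.2026] tri top (array([0.53075223, 0.16994973, 0.19836577]), np.float64(0.0001669304619461893))
side 619 [0.5278 0.1726 0.2048] tri top (array([0.52995562, 0.16969721, 0.20155522]), np.float64(0.0014547188162988924))
```

View pics/w3.png

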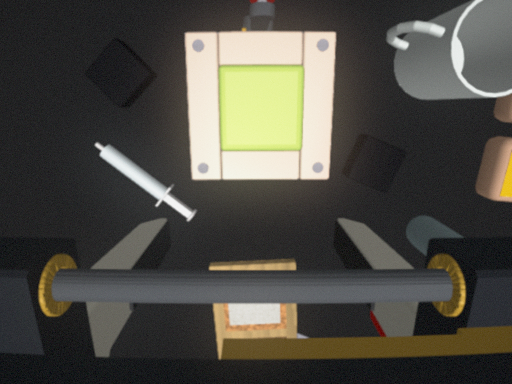

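The casting stands clear of the mould: it is centred at (261,107) in the wrist view, with its top at 0.204 m, so the ejector held after release. I go in for the grasp.

servo_tool([
  {"slide":[35,3,10],"dr":[0,0,0],"jaw":0},
  {"slide":[70,6,20],"dr":[0,0,0],"jaw":0},
  {"slide":[70,6,30],"dr":[0,0,0],"jaw":0},
  {"slide":[70,6,45],"dr":[0,0,0],"jaw":0},
  {"slide":[70,6,58],"dr":[0,0,0],"jaw":0},
  {"slide":[70,6,68],"dr":[0,0,0],"jaw":0},
  {"slide":[70,6,74],"dr":[0,0,0],"jaw":0},
  {"slide":[70,6,77],"dr":[0,0,0],"jaw":0},
  {"slide":[70,6,77],"dr":[0,0,0],"jaw":0},
  {"slide":[70,6,77],"dr":[0,0,0],"jaw":0},
])

```text
t: 12.6
tool_pos: [0.5307, 0.1701, 0.3745]
orientation: [2.124, 2.314, 0.001]
force: [0.4, -1.0, 0.4]
opening: 0.093
gripper_force: 0.0
```

Position is right, with the tips at 0.1885 m. I close gently to 14 N.

servo_tool([
  {"slide":[0,0,1],"dr":[0,0,0],"jaw":0.2},
  {"slide":[0,0,1],"dr":[0,0,0],"jaw":0.3},
  {"slide":[0,0,1],"dr":[0,0,0],"jaw":0.5},
  {"slide":[0,0,1],"dr":[0,0,0],"jaw":0.8},
  {"slide":[0,0,1],"dr":[0,0,0],"jaw":1},
  {"slide":[0,0,1],"dr":[0,0,0],"jaw":1},
  {"slide":[0,0,1],"dr":[0,0,0],"jaw":1},
], force=14)

```text
t: 13.3
tool_pos: [0.5304, 0.1703, 0.3729]
orientation: [2.124, 2.315, 0.0]
force: [0.2, -0.1, 1.3]
opening: 0.0598
gripper_force: 14.0
```

servo_tool([
  {"slide":[0,0,-2],"dr":[0,0,0],"jaw":1},
  {"slide":[0,0,-4],"dr":[0,0,0],"jaw":1},
  {"slide":[0,0,-7],"dr":[0,0,0],"jaw":1},
  {"slide":[0,0,-10],"dr":[0,0,0],"jaw":1},
  {"slide":[0,0,-14],"dr":[0,0,0],"jaw":1},
  {"slide":[0,0,-20],"dr":[0,0,0],"jaw":1},
  {"slide":[0,0,-30],"dr":[0,0,0],"jaw":1},
  {"slide":[0,0,-42],"dr":[0,0,0],"jaw":1},
  {"slide":[0,0,-55],"dr":[0,0,0],"jaw":1},
  {"slide":[0,0,-65],"dr":[0,0,0],"jaw":1},
  {"slide":[0,0,-68],"dr":[0,0,0],"jaw":1},
  {"slide":[0,0,-68],"dr":[0,0,0],"jaw":1},
])

```text
t: 14.5
tool_pos: [0.5306, 0.1704, 0.4418]
orientation: [2.123, 2.314, 0.002]
force: [0.5, 0.3, -2.0]
opening: 0.0596
gripper_force: 14.0
```

```bash
python3 - <<'E'
from h import *
s=read_state();print(s['t'],s['tool_pos'],s['force'],s['opening'],s['gripper_force'])
# paper from scene, refined; board edges yaw
for n,roi,br in(('scene',(200,160,260,200),(150,140,262,205)),('side',(265,170,310,205),(260,125,330,212))):
    im,d,p=shot(n);m,c=mask(im,(0,0,170),(180,45,255),roi);print(n,cen(m),square(p,c,.026))
    m,c=mask(im,(8,50,60),(25,255,255),br);print(' board',square(p,c,.018))
E
```

```text
14.5 [0.5305726  0.17035462 0.44177463] [ 0.54719043  0.26766466 -2.0006398 ] 0.05955613643659876 13.998941034078598
scene (231.05314009661836, 179.53140096618358) [ 550.1 -104.    76.1   76.1    7.7]
 board [ 570.2 -215.3  146.   360.5    7.9]
side (290.32474226804123, 189.1340206185567) [ 547.2 -110.    72.1   78.7    8.3]
 board [ 547.4 -252.9  156.   426.3   16.4]
```

servo_tool([
  {"slide":[-10,0,0],"dr":[0,0,0],"jaw":1},
  {"slide":[-30,-1,0],"dr":[0,0,-0.01],"jaw":1},
  {"slide":[-60,-2,0],"dr":[0,0,-0.02],"jaw":1},
  {"slide":[-95,-3,0],"dr":[0,0,-0.03],"jaw":1},
  {"slide":[-130,-4,5],"dr":[0,0,-0.04],"jaw":1},
  {"slide":[-165,-6,10],"dr":[0,0,-0.053],"jaw":1},
  {"slide":[-200,-7,15],"dr":[0,0,-0.053],"jaw":1},
  {"slide":[-235,-8,20],"dr":[0,0,-0.053],"jaw":1},
  {"slide":[-270,-9,25],"dr":[0,0,-0.053],"jaw":1},
  {"slide":[-300,-10,30],"dr":[0,0,-0.053],"jaw":1},
  {"slide":[-325,-11,35],"dr":[0,0,-0.053],"jaw":1},
  {"slide":[-342,-12,40],"dr":[0,0,-0.053],"jaw":1},
  {"slide":[-350,-12,40],"dr":[0,0,-0.053],"jaw":1},
  {"slide":[-350,-12,40],"dr":[0,0,-0.053],"jaw":1},
  {"slide":[-350,-12,40],"dr":[0,0,-0.053],"jaw":1},
])

```text
t: 16.1
tool_pos: [0.5486, -0.1788, 0.401]
orientation: [-2.061, -2.371, -0.001]
force: [-0.8, 0.4, -0.8]
opening: 0.0598
gripper_force: 14.0
```

```bash
python3 - <<'E'
from h import *
s=read_state();print(s['t'],s['tool_pos'],R(s['orientation']).round(4).tolist(),s['opening'],s['force'])
im,d,p=shot('wrist');cv2.imwrite('pics/w4.png',im[:,:,::-1]);W=cloud(d,p)
m,c=mask(im,(0,0,140),(180,50,255),(150,40,370,230))
q=W[(cv2.erode(m,np.ones((5,5)))>0)&(d>0)];print('paper',cen(m),len(q),np.median(q,0).round(4));print(square(p,c,.026))
ps=camera_params('scene');print(tri(p,cen(m),ps,(231.03,179.52)))
m,c=mask(im,(25,60,80),(45,255,255),(100,200,400,384));q=W[(m>0)&(d>0)];print('cast',cen(m),q.min(0),q.max(0),np.median(q,0))
E
```

```text
16.1 [ 0.54862863 -0.17877658  0.40103343] [[-0.139, 0.9903, 0.0002], [0.9903, 0.139, 0.0004], [0.0004, 0.0002, -1.0]] 0.05984191949916897 [-0.7804187   0.39795644 -0.84227668]
paper (262.38279830405816, 104.84736523319201) 4373 [ 0.5496 -0.1044  0.0269]
[ 549.8 -106.    75.9   76.1    7.5]
(array([ 0.54984049, -0.10476599,  0.02418971]), np.float64(0.0003599869786191793))
cast (251.32472367655615, 235.82769051774287) [ 0.4776995  -0.32763008 -0.00082058] [ 0.6356692  -0.14501387  0.31542499] [ 0.54670788 -0.17042481  0.23180455]
```

View pics/w4.png

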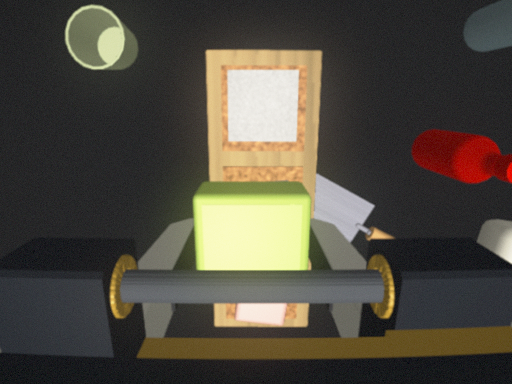

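The wrist view shows the paper free at (262,105). The casting is held level above the board, the neighbours are undisturbed, and the red bottle is well to the side. I lower it to about 3 mm above the paper.

servo_tool([
  {"slide":[20,3,5],"dr":[0,0,0.008],"jaw":1},
  {"slide":[50,8,10],"dr":[0,0,0.008],"jaw":1},
  {"slide":[73,11,20],"dr":[0,0,0.008],"jaw":1},
  {"slide":[73,11,40],"dr":[0,0,0.008],"jaw":1},
  {"slide":[73,11,65],"dr":[0,0,0.008],"jaw":1},
  {"slide":[73,11,90],"dr":[0,0,0.008],"jaw":1},
  {"slide":[73,11,115],"dr":[0,0,0.008],"jaw":1},
  {"slide":[73,11,135],"dr":[0,0,0.008],"jaw":1},
  {"slide":[73,11,150],"dr":[0,0,0.008],"jaw":1},
  {"slide":[73,11,160],"dr":[0,0,0.008],"jaw":1},
  {"slide":[73,11,167],"dr":[0,0,0.008],"jaw":1},
  {"slide":[73,11,170],"dr":[0,0,0.008],"jaw":1},
  {"slide":[73,11,170],"dr":[0,0,0.008],"jaw":1},
  {"slide":[73,11,170],"dr":[0,0,0.008],"jaw":1},
])

```text
t: 17.55
tool_pos: [0.5497, -0.1057, 0.2317]
orientation: [2.071, 2.361, 0.001]
force: [-0.1, 0.0, -2.5]
opening: 0.0597
gripper_force: 14.0
```

servo_tool([
  {"slide":[0.5,0,1],"dr":[0,0,0],"jaw":1},
  {"slide":[0.5,0,2],"dr":[0,0,0],"jaw":1},
  {"slide":[0.5,0,3],"dr":[0,0,0],"jaw":1},
  {"slide":[0.5,0,3.5],"dr":[0,0,0],"jaw":1},
  {"slide":[0.5,0,4],"dr":[0,0,0],"jaw":1},
  {"slide":[0.5,0,4],"dr":[0,0,0],"jaw":1},
])

```text
t: 18.15
tool_pos: [0.5494, -0.1051, 0.2278]
orientation: [2.071, 2.362, 0.0]
force: [-3.1, 0.6, 7.3]
opening: 0.0598
gripper_force: 14.0
```

Contact is felt at about 9 N, so I ease back a little and open slowly.

servo_tool([
  {"slide":[0,0,-0.5],"dr":[0,0,0],"jaw":1},
  {"slide":[0,0,-0.5],"dr":[0,0,0],"jaw":0.33},
  {"slide":[0,0,-0.5],"dr":[0,0,0],"jaw":0.3},
  {"slide":[0,0,-0.5],"dr":[0,0,0],"jaw":0.25},
  {"slide":[0,0,-0.5],"dr":[0,0,0],"jaw":0.15},
  {"slide":[0,0,-0.5],"dr":[0,0,0],"jaw":0.1},
  {"slide":[0,0,-0.5],"dr":[0,0,0],"jaw":0.1},
])

```text
t: 18.85
tool_pos: [0.5492, -0.1051, 0.2273]
orientation: [-2.071, -2.362, 0.0]
force: [-0.4, 0.3, -0.5]
opening: 0.083
gripper_force: 0.0
```

Now retreat straight up, then back so the wrist camera sees the casting.

servo_tool([
  {"slide":[0,0,-8],"dr":[0,0,0],"jaw":0.1},
  {"slide":[0,0,-25],"dr":[0,0,0],"jaw":0.1},
  {"slide":[0,0,-55],"dr":[0,0,0],"jaw":0},
  {"slide":[0,0,-90],"dr":[0,0,0],"jaw":0},
  {"slide":[0,0,-130],"dr":[0,0,0],"jaw":0},
  {"slide":[0,0,-165],"dr":[0,0,0],"jaw":0},
  {"slide":[-35,-5,-185],"dr":[0,0,0],"jaw":0},
  {"slide":[-70,-10,-195],"dr":[0,0,0],"jaw":0},
  {"slide":[-70,-10,-195],"dr":[0,0,0],"jaw":0},
  {"slide":[-70,-10,-195],"dr":[0,0,0],"jaw":0},
])

```text
t: 19.85
tool_pos: [0.5483, -0.1763, 0.4229]
orientation: [2.073, 2.36, 0.001]
force: [-0.5, 0.0, -0.1]
opening: 0.093
gripper_force: 0.0
```

```bash
python3 - <<'E'
from h import *
im,d,p=shot('wrist');W=cloud(d,p)
m,c=mask(im,(25,60,80),(45,255,255),(100,40,400,300));q=W[(cv2.erode(m,np.ones((5,5)))>0)&(d>0)]
print('cast',np.median(q,0).round(4),np.percentile(q[:,2],[5,95]).round(4),square(p,c,.058))
m,c=mask(im,(0,0,140),(180,50,255),(150,40,370,230));print('paper',square(p,c,.026))
cv2.imwrite('pics/w5.png',im[:,:,::-1])
im,d,p=shot('scene');cv2.imwrite('pics/s5.png',cv2.resize(im[:,:,::-1],(800,600)));W=cloud(d,p)
q=W[183:192,300:309].reshape(-1,3);print('cavity',np.median(q,0).round(4))
print(read_state()['t'],read_state()['tool_pos'])
E
```

```text
cast [ 0.5489 -0.1057  0.0586] [0.0573 0.0599] [ 549.  -106.4   59.1   58.2    7.4]
paper [ 549.7 -106.1   76.8   76.1    7.4]
cavity [0.5252 0.1638 0.1704]
19.95 [ 0.54830979 -0.17510608  0.42174433]
```

View pics/s5.png

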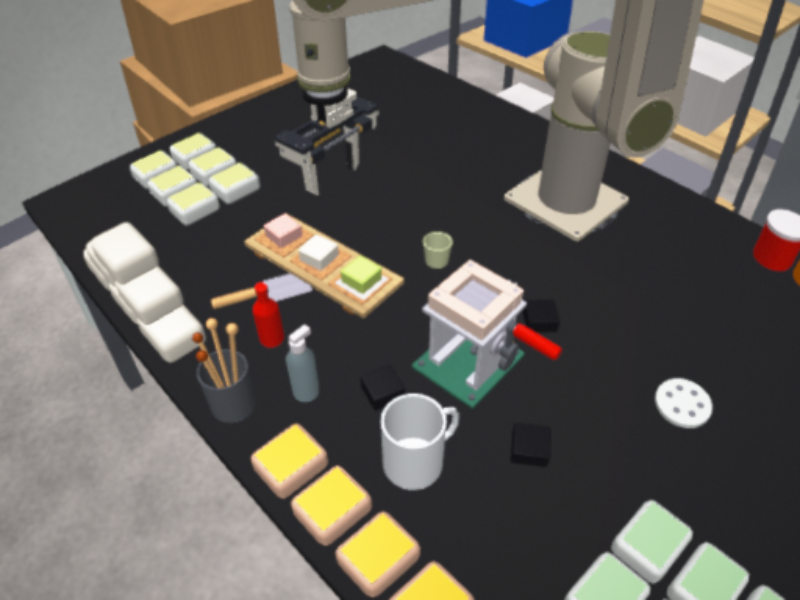

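View pics/w5.png

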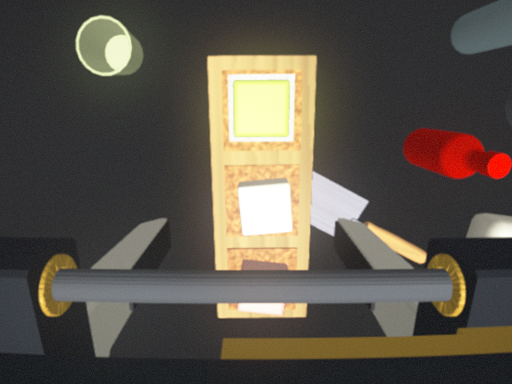

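The casting is flat and within 1 mm of the paper's middle, at (262,108) in the wrist view. The ejector plate shows in the cavity at about 0.170 m, the handle is up, and everything else is unmoved.

```bash
python3 -c "
from plant import *
print(close_job())"
```

```text
the job is handed in; nothing more can be done
None
```

The job is handed in at about 20 s: the cam is on its dwell with the ejector up, the casting lies flat within 1 mm of the middle of the release paper, and nothing else in view has moved.

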